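Find the heavy side of the grinder rotor

TASK

A rotor from the coffee grinder sits in its blue service stand; somewhere inside its closed drum an off-centre weight is hidden, on a side that differs each time. Take the crank by its black grip and turn the rotor round through at least about half a turn, feeling where the weight resists and where it helps, then bring the heavy side straight down and finish still holding the grip there, with the rotor at rest. Leave the cup, the glass, the tamper and the spice jar as they are.

Things in the scene. Friction and masses are not known exactly. Their poses are not given: they have to be found in the camera images.
- axle (a point): point on the rotor's level axle, 150 mm above the counter, over the middle of the blue stand (fixed; base 170 x 160 x 15 mm, two posts 50 mm wide). Its x axis runs along the axle, away from the crank; z is up; y is to the left looking along x. The crank arm lies at x = -70 to -80 mm; a brass counterweight across from the grip reaches -92 mm; beyond that there is only the grip.
- drum (a point): centre of the closed aluminium drum (130 mm diameter, 60 mm long), on the axle; it does not turn. Hidden in the drum, stuck at an unknown angle to the crank: about 0.6 kg, 35 mm off the axle, worth up to about 0.2 N m (4 N at the grip) when level with the axle: turning is hardest while the heavy side is lifted, easiest while it sinks. All else is balanced.
- crank_grip: black round grip of the crank, 18 mm diameter, 90 mm long, parallel to the axle (own x axis); origin at its centre, 129 mm from axle towards -x and 50 mm off the axle line. It turns freely on its pin, so the fingers can keep their orientation right round the circle. Pinch it from above, at its middle (49 mm from the crank arm) or a little farther out; firmly is fine.
- rotor (a joint): angle of rotor and crank (rad, unlimited, any start); tells nothing of the heavy side. At 0 the grip is straight above the axle; it grows clockwise seen from the grip's side: grip at y = -50 mm * sin, z = +50 mm * cos of it in axle's frame. Stiff seals hold the rotor wherever it is left: about 0.28 N m of drag either way (5.6 N at the grip), always more than the hidden weight's pull.
- tamper: bystander: tamper with wooden handle, 58 mm diameter, 90 mm high, origin under its foot
- shot_glass: bystander: small clear shot glass, 48 mm diameter, 61 mm high, origin under its foot
- served_cup: bystander: cream cup, 86 x 102 x 56 mm, origin under its foot
- spice_jar: bystander: small spice jar with red cap, 45 mm diameter, 106 mm high, origin under its foot
- grinder_front (a point): foremost point (300 mm up) of the tall coffee grinder, fixed on the counter left of the stand: an obstacle, 470 mm high, 400 mm deep towards +x and 190 mm wide about this point. The arm may start on its left: pass in front of it (smaller x), some 100 mm clear, on the way to the crank.

How it is judged:
By the outcome, as a careful person would: the job done as asked, in the order asked, and still so for the second after the job is handed in, while the arm keeps its last pose, push and grip.
It also fails if it takes over 58 s, if anything falls off the work surface, if the arm or the gripper's body presses on something with over 40 N, if the wrist force passes 120 N, or if a joint passes its speed limit or range.

ROBOT

A 6-joint arm with a two-finger parallel gripper is mounted at the origin on a cart in front of the work surface, level with it; the furniture and walls round the work are solid. World frame = base frame: x ahead of the robot, y to its left, z up, the work surface at z = 0. Lengths are in mm, angles in rad, forces in N, time in s.
With the tool pointing down it reaches from about 350 to 875 mm from the base axis. Payload 4.2 kg.
Tool frame: the origin (TCP) lies on the mounting face of the last link; the fingertips stand 173 mm ahead of it and the grasp point (between the pads) lies grip_point_offset ahead of it (grip_point_offset is the distance from the TCP to the grasp point, in mm); z points along the fingers, y is the line along which they close (so a half turn about z gives the same grasp; the last joint's range is limited). The gripper opens to 85 mm and grips with 20 to 120 N. Pads are 22 mm wide; open, the fingers measure 114 mm over their backs; the gripper's body (76 mm by 85 mm) begins 54 mm behind the grasp point. The pads swing forward as they close: fully open they stand 13 mm farther back than shut.
Start: joints at [-0.852, 0.385, 0.008, 0, -1.194, -0.259], TCP at [277.367, -560.06, 404.712] pointing down, gripper open.
Joint ranges: [-3.14, 3.14], [-1.21, 2.06], [-1.07, 1.41], [-3.16, 2.05], [-2.99, -0.16], [-3.1, 3.1]. Speed limits (rad/s): [2.79, 2.79, 3.14, 3.14, 3.14, 3.14].

INTERFACE

Orientations are given as a unit quaternion [x, y, z, w].
In Python, from bench import read_state, get_image, job_done, recognise, place_of, grip_point_offset gives the robot as it stands. The module is installed in compiled form; this text tells all that it offers.
- The arm moves only by the tool carry_out, never from a script. Its arguments are lists of equal length, an entry for each row: "slide": the shift along the tool's x, y, z in m, a list of three; "roll": the turn about the tool's z in degrees; "claw": the finger opening in m, from 0 to 0.0854. A call has 1 to 8 rows; each row is the pose to reach, as a shift and turn from the pose commanded when the call began, along the tool's axes at that moment; what a row does not reach only later rows make up. A row lasts 1/8 s, in which the tool goes at most 62.5 mm and 10.7 degrees, less where a joint would pass 70% of its speed; a pose out of reach is approached as far as the arm can. A call with a gripper value outside its range is refused whole. The fingers move at their own pace and stop on an object; the grip force is fixed at half the most. Time passes only in rows, so rows that repeat a pose let the fingers close. It gives the time, the measured TCP pose, the force, the opening and the grip force at its end, in the units of the state.
- read_state(): the state, without advancing time (a new reading comes with each control period).
- get_image(name): name is "scene" or "top"; returns a dict with "img" (400x640x3 uint8, red, green, blue), "z_map" (400x640 float32, mm along the optical axis (not along the pixel's ray), 0 where there is no reading), "mtx" (3x3 intrinsics, pixels), "k1" (the pictures are not rectified: a ray, as slopes to the right and down, at radius r is drawn at 1 + k1 r^2 times it, then the intrinsics apply), "world_from_camera" (4x4, takes a point from camera to world coordinates). Camera axes: x right, y up, looking along -z (the intrinsics and any distortion apply to the point x, -y, -z); pixel columns grow to the right and rows downward; lengths in mm; the calibration is good to about 2 mm. A picture is of the moment at which its call begins.
- job_done(): hands the job in; it is judged then, once.
Trained networks look in a picture, given as the dict that the camera call returned (one of the last four; its "shot" number tells which), for a name from the list of things; names that differ only in an ending like _2 or _b are one class to them, and where a whole thing is asked for, a point or a joint stands for the part that bears it (a point fixed in the world has none). Each returns a list of dicts, best first, with "conf" (0 to 1); they miss things now and then, are a little off and sometimes report something else, mostly with a low value. They report only what shows in the picture. A call takes as long as a camera call.
- recognise(picture, thing): "at" ([column, row] in pixels, amid what is visible of it).
- place_of(picture, thing): "at" ([column, row] in pixels: a listed point, or the origin of a listed thing).
The state is a dict: "clock": time; "joints": joint angles; "joint_vel": joint speeds; "joint_efforts": joint torques, N m; "position": TCP position; "ee_rot": TCP orientation; "contact_force": force on the tool from outside, world axes, zero at the start; "wrist_torque": the same for the moment, N m; "gripper_width": finger opening in mm; "grasp_force": force on a finger pad.
Only numpy, scipy, OpenCV 4.12 (cv2) and the standard library are available. Lean on these libraries where they do the work, as an engineer would, in place of code of your own. Each camera call takes 0.05 s, during which the arm holds its last target. There are 200 camera calls.

## Working session

There is one attempt and no reset: what is moved stays moved. The work goes in short steps, Python scripts to look and compute and a tool call to move; the robot and the scene stay as the last step left them, time stands still between calls to the robot, and variables do not carry over. Pictures are saved under pics/ and viewed, at most 10 in all, crops included, and the job is handed in when it is done.

Besides the shell and the picture viewer there is one more tool, called after "Request:" as name([rows], argument=value, ...), one row to a line, values as JSON. carry_out: Moves the arm, as the interface text tells. Its arguments: {"type":"object","properties":{"slide":{"type":"array"},"roll":{"type":"array"},"claw":{"type":"array"}},"required":["slide","roll","claw"]}

```bash
mkdir -p pics; cat > h.py <<'E'
import numpy as np, cv2
from bench import *
def ray(p,uv):
    K=np.array(p["mtx"]);d=np.array([(uv[0]-K[0,2])/K[0,0],(uv[1]-K[1,2])/K[1,1]]);u=d.copy()
    for _ in range(20): u=d/(1+p["k1"]*(u@u))
    return u
def pt(p,uv,depth=None):
    if depth is None:
        c,r=int(round(uv[0])),int(round(uv[1])); w=p["z_map"][max(r-2,0):r+3,max(c-2,0):c+3]; w=w[w>0]
        if not len(w): return None
        depth=np.median(w)
    u=ray(p,uv); T=np.array(p["world_from_camera"])
    return (T@np.array([u[0]*depth,-u[1]*depth,-depth,1]))[:3]
def on_z(p,uv,z):
    a=pt(p,uv,1.);T=np.array(p["world_from_camera"])[:3,3];d=a-T
    return T+d*(z-T[2])/d[2]
def save(p,n): cv2.imwrite("pics/"+n,p["img"][:,:,::-1])
E
python3 - <<'E'
from h import *
np.set_printoptions(precision=1,suppress=True)
s=read_state(); print({k:np.round(v,3) for k,v in s.items()}); print(grip_point_offset)
for n in("scene","top"):
    p=get_image(n); save(p,n+"0.png"); print(n,p["k1"],np.array(p["world_from_camera"])[:3,3])
    for t in("axle","drum","crank_grip","rotor","grinder_front","tamper","shot_glass","served_cup","spice_jar"):
        for f in(place_of,recognise):
            try: r=f(p,t)
            except Exception as e: print(t,f.__name__,str(e)[:60]);continue
            for q in r[:2]: print(t,f.__name__,np.round(q["at"]),round(q["conf"],2),pt(p,q["at"]))
E
```

```text
{'clock': np.float64(0.0), 'joints': array([-0.9,  0.4,  0. , -0. , -1.2, -0.3]), 'joint_vel': array([-0., -0.,  0., -0.,  0.,  0.]), 'joint_efforts': array([  0. , -39.2,  18.8,   4.2,  -0. ,   0. ]), 'position': array([ 277.3, -559.9,  403.6]), 'ee_rot': array([-0.2,  1. ,  0. , -0. ]), 'contact_force': array([-0.6, -0.1, -0.2]), 'wrist_torque': array([-0., -0., -0.]), 'grasp_force': np.float64(0.0), 'gripper_width': np.float64(85.647)}
154.70000000000002
scene -0.025036404042025864 [ 49.2 908.8 924.5]
axle call [316. 190.] 0.95 [ 613.5 -157.1  188.1]
axle call [273. 290.] 0.32 [602.7 105.5  26.9]
axle call [317. 212.] 0.67 [ 613.4 -158.6  112.2]
axle call [328. 316.] 0.42 [436.5 114.4  20.9]
drum call [315. 190.] 0.6 [ 616.2 -155.   188.5]
drum call [320. 211.] 0.56 [ 607.9 -171.6  111.5]
crank_grip call [356. 198.] 0.68 [ 494.7 -168.2  192.8]
crank_grip call [353. 196.] 0.44 [ 505.3 -171.6  193.7]
rotor call it knows: axle, crank_grip, drum, grinder_front, served_cup,
rotor call [320. 192.] 0.97 [ 610.2 -170.6  177.6]
rotor call [322. 212.] 0.59 [ 610.7 -188.6   95.1]
grinder_fro
[... 1041 characters left out ...]
487.3 -178.6  194. ]
rotor call it knows: axle, crank_grip, drum, grinder_front, served_cup,
rotor call [335. 182.] 0.96 [ 618.1 -192.7  212.2]
rotor call [257. 239.] 0.48 [434.3 100.6  39.7]
grinder_front call [193. 214.] 0.69 [534.9 364.3   0.6]
grinder_front call it knows: axle, crank_grip, drum, rotor, served_cup, shot_gl
tamper call [256. 241.] 0.61 [429.6 107.3  18.1]
tamper call [255. 237.] 0.64 [435.5  99.4  89.5]
shot_glass call [260. 198.] 0.66 [598.6  96.1  12.7]
served_cup call [413. 237.] 0.61 [ 447.7 -507.3   15.7]
served_cup call [414. 236.] 0.47 [ 449.5 -512.5   12.7]
spice_jar call [390. 193.] 0.77 [ 620.1 -420.2   33.1]
spice_jar call [394. 189.] 0.57 [ 619.8 -421.1  102.2]
```

```bash
python3 - <<'E'
import cv2,numpy as np
a=cv2.imread("pics/scene0.png")[130:330,220:460];b=cv2.imread("pics/top0.png")[130:280,180:440]
a=cv2.resize(a,None,fx=3,fy=3,interpolation=cv2.INTER_CUBIC);b=cv2.resize(b,None,fx=3,fy=3,interpolation=cv2.INTER_CUBIC)
cv2.imwrite("pics/a.png",a);cv2.imwrite("pics/b.png",b)
E
```

```text
(no output)
```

View pics/a.png

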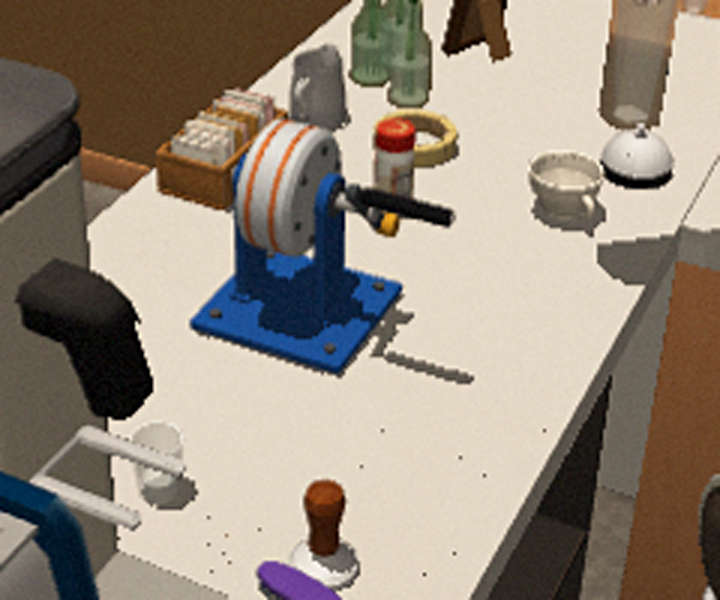

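View pics/b.png

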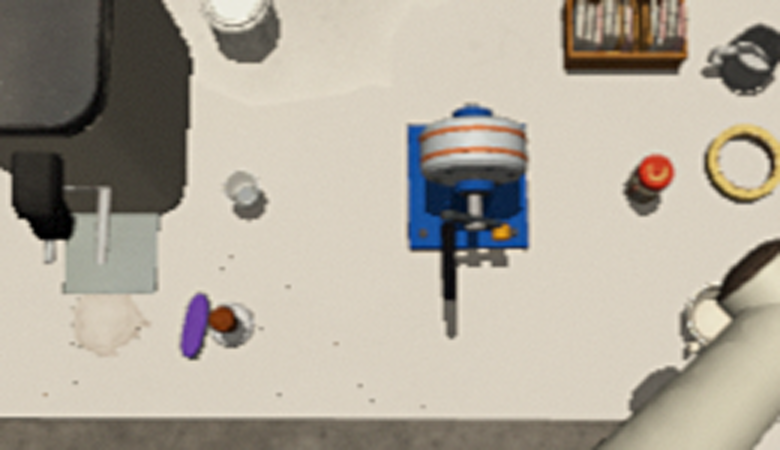

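```bash
cat >> h.py <<'E'
def cloud(p):
    h,w=p["z_map"].shape; K=np.array(p["mtx"]);g=np.stack(np.meshgrid(np.arange(w),np.arange(h)),-1).reshape(-1,2).astype(float)
    d=(g-[K[0,2],K[1,2]])/[K[0,0],K[1,1]];u=d.copy()
    for _ in range(20): u=d/(1+p["k1"]*(u**2).sum(1,keepdims=True))
    z=p["z_map"].reshape(-1); P=np.c_[u[:,0]*z,-u[:,1]*z,-z,np.ones(len(z))]@np.array(p["world_from_camera"]).T
    return P[:,:3],p["img"].reshape(-1,3).astype(int),z>0
E
cat > m.py <<'E'
from h import *
np.set_printoptions(precision=1,suppress=True)
for n in("top","scene"):
    p=get_image(n);P,C,ok=cloud(p)
    near=ok&(abs(P[:,0]-600)<180)&(abs(P[:,1]+190)<130)
    bl=near&(C[:,2]>C[:,0]+50)
    base=bl&(abs(P[:,2]-15)<8); print(n,"base",base.sum(),cv2.minAreaRect(P[base][:,:2].astype(np.float32)),np.median(P[base],0))
    po=bl&(P[:,2]>60); 
    for lo,hi in((500,600),(600,720)):
        q=P[po&(P[:,0]>lo)&(P[:,0]<hi)]
        if len(q): print(" post",len(q),q.mean(0),q.min(0),q.max(0))
    gr=near&(C.max(1)<70)&(P[:,2]>80)&(P[:,0]<560); q=P[gr]
    m=np.median(q,0);q=q[np.abs(q-m)[:,1:].max(1)<35];v=np.linalg.svd(q-q.mean(0))[2][0];print(" grip",len(q),q.mean(0),q.min(0),q.max(0),v)
    dr=near&(P[:,2]>100)&(P[:,0]>560)&(C.min(1)>120);q=P[dr];print(" drum",len(q),q.min(0),q.max(0),q.mean(0))
E
python3 m.py
```

```text
top base 564 ((626.8817138671875, -204.78115844726562), (166.392333984375, 156.31222534179688), 0.1795501410961151) [ 597.  -166.5   15.2]
 post 51 [ 588.5 -207.   165.7] [ 515.2 -252.5  116.1] [ 599.  -181.7  188.8]
 post 29 [ 679.1 -203.8  176.2] [ 611.9 -265.4  144.6] [ 687.5 -184.6  211.7]
 grip 149 [ 513.7 -175.5  192.1] [ 454.9 -208.7  163.5] [ 558.  -165.   201.1] [-1.   0.1  0.1]
 drum 412 [ 560.8 -268.2  151.4] [ 699.7 -147.8  219.1] [ 635.7 -203.8  202.1]
scene base 974 ((629.0672607421875, -201.77420043945312), (172.25242614746094, 166.4581756591797), 0.20822502672672272) [ 620.7 -168.9   14.3]
 post 113 [ 592.9 -186.   131.9] [ 587.1 -214.3   60.1] [ 599.3 -175.3  176.7]
 post 39 [ 681.5 -181.9  112.8] [ 601.7 -201.5   61.6] [ 689.5 -164.1  194.5]
 grip 209 [ 508.7 -168.2  187.3] [ 454.9 -195.1  153.5] [ 558.2 -158.4  197.9] [-1.   0.1  0.1]
 drum 473 [ 569.4 -266.5  146.9] [ 667.6 -135.1  218.9] [ 633.2 -171.5  194.5]
```

```bash
cat > g.py <<'E'
from h import *
np.set_printoptions(precision=2,suppress=True)
def grip(p):
    P,C,ok=cloud(p); q=P[ok&(C.max(1)<75)&(P[:,0]>462)&(P[:,0]<535)&(abs(P[:,1]+204)<75)&(P[:,2]>85)&(P[:,2]<225)]
    m=np.median(q,0);q=q[np.abs(q-m)[:,1:].max(1)<14];v=np.linalg.svd(q-q.mean(0))[2][0]
    cam=np.array(p["world_from_camera"])[:3,3]; d=q.mean(0)-cam; d[0]=0; d/=np.linalg.norm(d)
    return len(q),q.mean(0)+7*d,v   # visible surface lies about 7 mm before the centre line
if __name__=="__main__":
    for n in("top","scene"):
        g=grip(get_image(n)); y,z=g[1][1]+204,g[1][2]-150; print(n,g,"r",np.hypot(y,z),"ang",np.arctan2(-y,z))
    s=read_state(); print(s["clock"],s["position"],s["ee_rot"])
    from scipy.spatial.transform import Rotation as R
    r=R.from_quat(s["ee_rot"]); M=r.as_matrix(); print(M)
    print("slide to above",r.inv().apply(np.array([489,-170,404.7])-[277.367,-560.06,404.712]), "yaw x",np.degrees(np.arctan2(M[1,0],M[0,0])))
E
python3 g.py
```

```text
top (87, array([ 500.24, -173.06,  187.37]), array([-1.  , -0.03,  0.02])) r 48.51454654674294 ang -0.6914597527511707
scene (146, array([ 499.34, -172.55,  185.49]), array([-1.  , -0.01, -0.02])) r 47.4199404964172 ang -0.7251056807890454
1.9 [ 277.37 -560.08  404.69] [-0.23  0.97  0.   -0.  ]
[[-0.9  -0.44 -0.  ]
 [-0.44  0.9   0.  ]
 [ 0.    0.   -1.  ]]
slide to above [-362.74  255.64    0.01] yaw x -153.6572856809538
```

Request:
carry_out([
  [-0.03,0.021,0],
  [-0.08,0.056,0],
  [-0.135,0.095,0],
  [-0.19,0.133,0],
  [-0.245,0.172,0],
  [-0.3,0.21,0],
  [-0.34,0.239,0],
  [-0.362,0.254,0],
], roll=[3,7,11,15,19,23,25.5,26.3], claw=[0.085,0.085,0.085,0.085,0.085,0.085,0.085,0.085])

```text
clock: 2.9
position: [490.1, -169.2, 405.0]
ee_rot: [-0.002, 1.0, 0.0, 0.0]
contact_force: [-0.6, -0.8, 0.3]
gripper_width: 85.1
grasp_force: 0.0
```

```bash
python3 - <<'E'
from h import *
from scipy.spatial.transform import Rotation as R
s=read_state();print({k:np.round(v,3) for k,v in s.items()});print(R.from_quat(s["ee_rot"]).as_matrix().round(3))
E
```

```text
{'clock': np.float64(2.9), 'joints': array([-0.019,  0.203, -0.25 , -0.   , -1.117, -1.549]), 'joint_vel': array([ 0.442,  0.066,  0.079,  0.004, -0.023, -0.559]), 'joint_efforts': array([-1.0150e+00, -2.9704e+01,  1.8042e+01,  3.9730e+00,  2.2000e-02,
        2.7400e-01]), 'position': array([ 490.061, -169.231,  405.038]), 'ee_rot': array([-0.002,  1.   ,  0.   ,  0.   ]), 'contact_force': array([-0.575, -0.77 ,  0.338]), 'wrist_torque': array([-0.082,  0.033,  0.014]), 'grasp_force': np.float64(0.0), 'gripper_width': np.float64(85.071)}
[[-1.    -0.003  0.001]
 [-0.003  1.     0.   ]
 [-0.001  0.    -1.   ]]
```

Request:
carry_out([
  [0,0,0.02],
  [0,0,0.045],
  [0,0,0.06],
  [0,0,0.063],
  [0,0,0.063],
  [0,0,0.063],
  [0,0,0.063],
  [0,0,0.063],
], roll=[0,0,0,0,0,0,0,0], claw=[0.085,0.085,0.07,0.05,0.03,0.02,0.01,0.005])

```text
clock: 3.9
position: [489.3, -172.5, 342.6]
ee_rot: [-0.001, 1.0, -0.001, 0.001]
contact_force: [1.1, -5.0, 0.6]
gripper_width: 15.9
grasp_force: 58.5
```

Request:
carry_out([
  [0,0,0],
  [0,0,0],
  [0,0,0],
], roll=[0,0,0], claw=[0.0,0.0,0.0])

```text
clock: 4.28
position: [489.3, -172.5, 342.6]
ee_rot: [-0.001, 1.0, -0.001, 0.001]
contact_force: [0.4, -5.7, -0.3]
gripper_width: 16.0
grasp_force: 58.5
```

```bash
python3 g.py; python3 - <<'E'
from h import *
print({k:np.round(v,3) for k,v in read_state().items()})
p=get_image("scene");save(p,"s1.png");cv2.imwrite("pics/s1c.png",cv2.resize(p["img"][120:260,250:420,::-1],None,fx=4,fy=4))
E
```

```text
top (7, array([ 464.42, -170.01,  183.15]), array([ 0.01,  0.89, -0.46])) r 47.47438911719414 ang -0.7978603842771783
scene (145, array([ 497.31, -166.54,  185.13]), array([-1.  ,  0.05,  0.02])) r 51.353850870400294 ang -0.8174252590823745
4.375 [ 489.3  -172.48  342.56] [-0.  1. -0.  0.]
[[-1. -0.  0.]
 [-0.  1. -0.]
 [-0. -0. -1.]]
slide to above [-212.11  389.8    -0.27] yaw x -179.93001488705045
{'clock': np.float64(4.375), 'joints': array([-0.025,  0.262, -0.343,  0.002, -0.965, -1.545]), 'joint_vel': array([ 0.   , -0.001, -0.   , -0.001, -0.001, -0.001]), 'joint_efforts': array([  2.403, -30.929,  16.509,   2.39 ,  -0.174,  -0.138]), 'position': array([ 489.298, -172.477,  342.563]), 'ee_rot': array([-0.001,  1.   , -0.001,  0.001]), 'contact_force': array([-2.000e-03, -5.792e+00, -7.860e-01]), 'wrist_torque': array([-1.485, -0.094,  0.097]), 'grasp_force': np.float64(58.487), 'gripper_width': np.float64(16.042)}
```

View pics/s1c.png

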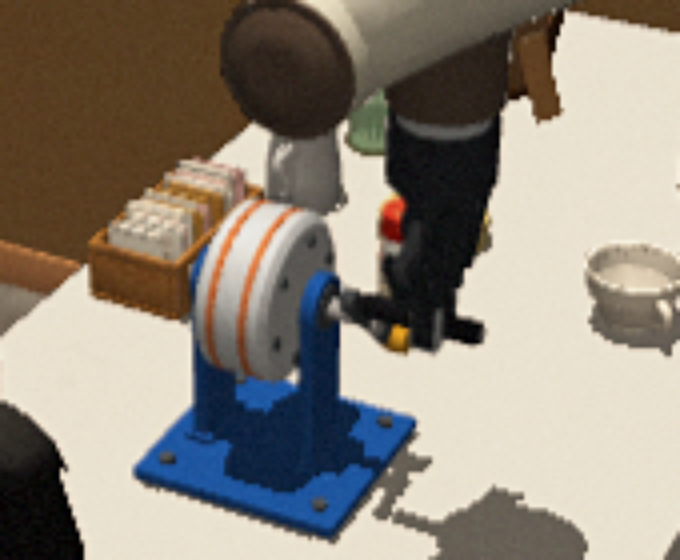

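```bash
cat > plan.py <<'E'
import numpy as np,sys
# plan.py cy cz a0 step rows calls y0 z0 : rows as tool slides (mm), centre/commanded start in grip coordinates
cy,cz,a0,st,rows,calls,y0,z0=map(float,sys.argv[1:])
p=np.array([y0,z0]);k=0
for c in range(int(calls)):
    o=[];b=p.copy()
    for r in range(int(rows)):
        k+=1;a=np.radians(a0+st*k);q=np.array([cy-50*np.sin(a),cz+50*np.cos(a)])
        d=np.round(q-b,1);o.append([0,round(d[0]/1e3,4),round(-d[1]/1e3,4)])
    p=b+d;print(round(a0+st*k),o,p.round(1))
E
python3 plan.py -204 150 -41 6 3 5 -171.8 187
```

```text
-23 [[0, np.float64(-0.0035), np.float64(-0.004)], [0, np.float64(-0.008), np.float64(-0.0067)], [0, np.float64(-0.0127), np.float64(-0.009)]] [-184.5  196. ]
-5 [[0, np.float64(-0.0049), np.float64(-0.0018)], [0, np.float64(-0.01), np.float64(-0.0031)], [0, np.float64(-0.0151), np.float64(-0.0038)]] [-199.6  199.8]
13 [[0, np.float64(-0.0053), np.float64(-0.0002)], [0, np.float64(-0.0105), np.float64(0.0002)], [0, np.float64(-0.0156), np.float64(0.0011)]] [-215.2  198.7]
31 [[0, np.float64(-0.0051), np.float64(0.0014)], [0, np.float64(-0.0099), np.float64(0.0034)], [0, np.float64(-0.0146), np.float64(0.0058)]] [-229.8  192.9]
49 [[0, np.float64(-0.0043), np.float64(0.003)], [0, np.float64(-0.0083), np.float64(0.0063)], [0, np.float64(-0.0119), np.float64(0.0101)]] [-241.7  182.8]
```

Request:
carry_out([
  [0,-0.0035,-0.004],
  [0,-0.008,-0.0067],
  [0,-0.0127,-0.009],
], roll=[0,0,0], claw=[0,0,0])

```text
clock: 4.8
position: [489.4, -183.1, 350.1]
ee_rot: [-0.0, 1.0, 0.002, 0.001]
contact_force: [2.6, 8.5, -2.3]
gripper_width: 15.8
grasp_force: 59.9
```

Request:
carry_out([
  [0,-0.0049,-0.0018],
  [0,-0.01,-0.0031],
  [0,-0.0151,-0.0038],
], roll=[0,0,0], claw=[0,0,0])

```text
clock: 5.18
position: [489.5, -197.7, 356.1]
ee_rot: [-0.001, 1.0, 0.002, 0.001]
contact_force: [-1.0, 12.2, 8.0]
gripper_width: 16.1
grasp_force: 61.1
```

Request:
carry_out([
  [0,-0.0053,-0.0002],
  [0,-0.0105,0.0002],
  [0,-0.0156,0.0011],
], roll=[0,0,0], claw=[0,0,0])

```text
clock: 5.55
position: [489.6, -214.0, 357.1]
ee_rot: [-0.001, 1.0, 0.0, 0.002]
contact_force: [-4.0, 8.8, 15.3]
gripper_width: 16.0
grasp_force: 61.8
```

Request:
carry_out([
  [0,-0.0051,0.0014],
  [0,-0.0099,0.0034],
  [0,-0.0146,0.0058],
], roll=[0,0,0], claw=[0,0,0])

```text
clock: 5.92
position: [489.6, -229.7, 352.6]
ee_rot: [-0.002, 1.0, -0.001, 0.002]
contact_force: [-4.7, 2.6, 16.4]
gripper_width: 15.8
grasp_force: 62.0
```

Request:
carry_out([
  [0,-0.0043,0.003],
  [0,-0.0083,0.0063],
  [0,-0.0119,0.0101],
], roll=[0,0,0], claw=[0,0,0])

```text
clock: 6.3
position: [489.8, -242.8, 343.0]
ee_rot: [-0.002, 1.0, -0.003, 0.003]
contact_force: [-5.4, -2.6, 16.3]
gripper_width: 15.9
grasp_force: 61.9
```

```bash
cat > data.txt <<'E'
-172.5 342.6 0 0
-183.1 350.1 8.5 -2.3
-197.7 356.1 12.2 8.0
-214.0 357.1 8.8 15.3
-229.7 352.6 2.6 16.4
-242.8 343.0 -2.6 16.3
E
cat > fit.py <<'E'
import numpy as np
from scipy.optimize import least_squares as ls
np.set_printoptions(precision=2,suppress=True)
D=np.loadtxt("data.txt")
f=lambda c:np.hypot(D[:,0]-c[0],D[:,1]-c[1])-(c[2] if len(c)>2 else 50)
c=ls(f,[-204,304.7]).x;print(c,f(c));c3=ls(f,[-204,304.7,50]).x;print("free r",c3)
if len(D)>8: c=c3
y,z=D[:,0]-c[0],D[:,1]-c[1];a=np.arctan2(-y,z);r=np.hypot(y,z)
t=np.c_[-np.cos(a),-np.sin(a)];n=np.c_[-np.sin(a),np.cos(a)]
ft=-(D[:,2:4]*t).sum(1);fr=(D[:,2:4]*n).sum(1)
print(np.c_[np.degrees(a),ft,fr])
if len(D)>8:
    m=slice(2,None);s=1
    A=np.c_[np.ones(len(a)),np.sin(a),np.cos(a)][m];x,res,*_=np.linalg.lstsq(A,ft[m],rcond=None)
    # ft = drag + k*sin(angle of heavy side above), heavy side angle h=a+phi from top; lifting torque = -k sin(h) for growing a
    print("lin",x,"amp",np.hypot(*x[1:]),"rms",np.std(ft[m]-A@x)," a with heavy side down:",np.degrees(np.arctan2(x[2],-x[1]))-90)
    print((ft[m]-A@x))
E
python3 fit.py
```

```text
[-208.16  307.25] [ 0.21 -0.36 -0.05  0.19  0.2  -0.22]
free r [-208.15  307.59   49.71]
[[-45.25  -0.     0.  ]
 [-30.32   8.5    2.31]
 [-12.08  10.25  10.38]
 [  6.68  10.52  14.17]
 [ 25.41   9.39  13.7 ]
 [ 44.1    9.48  13.51]]
```

```bash
sed -i 's/np.degrees(np.arctan2(x\[2\],-x\[1\]))-90/180-np.degrees(np.arctan2(-x[2],-x[1]))/' fit.py; sed -i 's/round(d\[0\]\/1e3,4)/float(round(d[0]\/1e3,4))/;s/round(-d\[1\]\/1e3,4)/float(round(-d[1]\/1e3,4))/' plan.py
python3 plan.py -208.2 152.4 47 6 3 17 -241.7 182.8
```

```text
65 [[0, -0.0064, 0.0003], [0, -0.0094, 0.0046], [0, -0.0118, 0.0093]] [-253.5  173.5]
83 [[0, -0.002, 0.0048], [0, -0.0034, 0.0099], [0, -0.0043, 0.015]] [-257.8  158.5]
101 [[0, -0.0004, 0.0052], [0, -0.0002, 0.0105], [0, 0.0005, 0.0156]] [-257.3  142.9]
119 [[0, 0.0013, 0.0051], [0, 0.0031, 0.01], [0, 0.0054, 0.0147]] [-251.9  128.2]
137 [[0, 0.0027, 0.0045], [0, 0.006, 0.0086], [0, 0.0096, 0.0124]] [-242.3  115.8]
155 [[0, 0.004, 0.0033], [0, 0.0083, 0.0063], [0, 0.013, 0.0087]] [-229.3  107.1]
173 [[0, 0.0048, 0.002], [0, 0.0099, 0.0034], [0, 0.015, 0.0043]] [-214.3  102.8]
191 [[0, 0.0052, 0.0004], [0, 0.0105, 0.0002], [0, 0.0156, -0.0005]] [-198.7  103.3]
209 [[0, 0.0051, -0.0013], [0, 0.01, -0.0031], [0, 0.0147, -0.0054]] [-184.   108.7]
227 [[0, 0.0045, -0.0027], [0, 0.0086, -0.006], [0, 0.0124, -0.0096]] [-171.6  118.3]
245 [[0, 0.0033, -0.004], [0, 0.0063, -0.0083], [0, 0.0087, -0.013]] [-162.9  131.3]
263 [[0, 0.002, -0.0048], [0, 0.0034, -0.0099], [0, 0.0043, -0.015]] [-158.6  146.3]
281 [[0, 0.0004, -0.0052], [0, 0.0002, -0.0105], [0, -0.0005, -0.0156]] [-159.1  161.9]
299 [[0, -0.0013, -0.0051], [0, -0.0031, -0.01], [0, -0.0054, -0.0147]] [-164.5  176.6]
317 [[0, -0.0027, -0.0045], [0, -0.006, -0.0086], [0, -0.0096, -0.0124]] [-174.1  189. ]
335 [[0, -0.004, -0.0033], [0, -0.0083, -0.0063], [0, -0.013, -0.0087]] [-187.1  197.7]
353 [[0, -0.0048, -0.002], [0, -0.0099, -0.0034], [0, -0.015, -0.0043]] [-202.1  202. ]
```

Do a half-turn batch first, to check forces.

Request:
carry_out([
  [0,-0.0064,0.0003],
  [0,-0.0094,0.0046],
  [0,-0.0118,0.0093],
], roll=[0,0,0], claw=[0,0,0])

```text
clock: 6.68
position: [490.0, -253.0, 330.9]
ee_rot: [-0.001, 1.0, -0.0, 0.002]
contact_force: [0.3, 4.1, 7.9]
gripper_width: 16.0
grasp_force: 61.0
```

Request:
carry_out([
  [0,-0.002,0.0048],
  [0,-0.0034,0.0099],
  [0,-0.0043,0.015],
], roll=[0,0,0], claw=[0,0,0])

```text
clock: 7.05
position: [490.1, -257.8, 316.0]
ee_rot: [-0.001, 1.0, -0.001, 0.002]
contact_force: [-0.9, 1.6, 6.9]
gripper_width: 16.0
grasp_force: 61.0
```

Request:
carry_out([
  [0,-0.0004,0.0052],
  [0,-0.0002,0.0105],
  [0,0.0005,0.0156],
], roll=[0,0,0], claw=[0,0,0])

```text
clock: 7.42
position: [490.1, -257.7, 300.2]
ee_rot: [-0.001, 1.0, -0.001, 0.002]
contact_force: [-0.1, -1.3, 5.9]
gripper_width: 15.8
grasp_force: 60.8
```

Request:
carry_out([
  [0,0.0013,0.0051],
  [0,0.0031,0.01],
  [0,0.0054,0.0147],
], roll=[0,0,0], claw=[0,0,0])

```text
clock: 7.8
position: [490.1, -252.4, 284.2]
ee_rot: [-0.001, 1.0, -0.001, 0.002]
contact_force: [1.7, -4.8, 2.5]
gripper_width: 15.9
grasp_force: 60.4
```

Request:
carry_out([
  [0,0.0027,0.0045],
  [0,0.006,0.0086],
  [0,0.0096,0.0124],
], roll=[0,0,0], claw=[0,0,0])

```text
clock: 8.18
position: [490.0, -242.2, 270.7]
ee_rot: [-0.001, 1.0, -0.0, 0.002]
contact_force: [2.9, -2.7, 1.6]
gripper_width: 16.2
grasp_force: 60.4
```

Request:
carry_out([
  [0,0.004,0.0033],
  [0,0.0083,0.0063],
  [0,0.013,0.0087],
], roll=[0,0,0], claw=[0,0,0])

```text
clock: 8.55
position: [489.9, -228.9, 261.9]
ee_rot: [-0.001, 1.0, -0.0, 0.001]
contact_force: [4.8, -1.6, 1.7]
gripper_width: 15.7
grasp_force: 60.3
```

Request:
carry_out([
  [0,0.0048,0.002],
  [0,0.0099,0.0034],
  [0,0.015,0.0043],
], roll=[0,0,0], claw=[0,0,0])

```text
clock: 8.93
position: [489.7, -213.8, 257.9]
ee_rot: [-0.001, 1.0, -0.0, 0.001]
contact_force: [5.1, -1.6, 4.3]
gripper_width: 16.0
grasp_force: 60.5
```

Request:
carry_out([
  [0,0.0052,0.0004],
  [0,0.0105,0.0002],
  [0,0.0156,-0.0005],
], roll=[0,0,0], claw=[0,0,0])

```text
clock: 9.3
position: [489.6, -198.4, 258.6]
ee_rot: [-0.001, 1.0, -0.0, 0.001]
contact_force: [4.1, -2.3, 3.1]
gripper_width: 15.7
grasp_force: 60.7
```

Request:
carry_out([
  [0,0.0051,-0.0013],
  [0,0.01,-0.0031],
  [0,0.0147,-0.0054],
], roll=[0,0,0], claw=[0,0,0])

```text
clock: 9.68
position: [489.4, -183.9, 264.0]
ee_rot: [-0.001, 1.0, -0.0, 0.001]
contact_force: [4.4, -3.9, 4.3]
gripper_width: 15.9
grasp_force: 60.6
```

Request:
carry_out([
  [0,0.0045,-0.0027],
  [0,0.0086,-0.006],
  [0,0.0124,-0.0096],
], roll=[0,0,0], claw=[0,0,0])

```text
clock: 10.05
position: [489.3, -171.8, 273.5]
ee_rot: [-0.001, 1.0, -0.001, 0.001]
contact_force: [4.8, -5.9, 3.3]
gripper_width: 16.1
grasp_force: 60.4
```

Request:
carry_out([
  [0,0.0033,-0.004],
  [0,0.0063,-0.0083],
  [0,0.0087,-0.013],
], roll=[0,0,0], claw=[0,0,0])

```text
clock: 10.42
position: [489.2, -163.2, 286.1]
ee_rot: [-0.0, 1.0, -0.001, 0.0]
contact_force: [5.7, -6.8, 0.5]
gripper_width: 16.1
grasp_force: 60.1
```

Request:
carry_out([
  [0,0.002,-0.0048],
  [0,0.0034,-0.0099],
  [0,0.0043,-0.015],
], roll=[0,0,0], claw=[0,0,0])

```text
clock: 10.8
position: [489.2, -158.9, 300.6]
ee_rot: [-0.0, 1.0, -0.0, 0.0]
contact_force: [6.6, -5.3, -3.3]
gripper_width: 16.0
grasp_force: 59.8
```

Request:
carry_out([
  [0,0.0004,-0.0052],
  [0,0.0002,-0.0105],
  [0,-0.0005,-0.0156],
], roll=[0,0,0], claw=[0,0,0])

```text
clock: 11.18
position: [489.2, -159.2, 315.5]
ee_rot: [-0.0, 1.0, -0.0, 0.0]
contact_force: [8.3, -5.1, -5.4]
gripper_width: 16.1
grasp_force: 59.5
```

Request:
carry_out([
  [0,-0.0013,-0.0051],
  [0,-0.0031,-0.01],
  [0,-0.0054,-0.0147],
], roll=[0,0,0], claw=[0,0,0])

```text
clock: 11.55
position: [489.3, -163.9, 329.6]
ee_rot: [-0.0, 1.0, 0.001, 0.0]
contact_force: [8.4, -0.6, -7.9]
gripper_width: 16.2
grasp_force: 59.4
```

Request:
carry_out([
  [0,-0.0027,-0.0045],
  [0,-0.006,-0.0086],
  [0,-0.0096,-0.0124],
], roll=[0,0,0], claw=[0,0,0])

```text
clock: 11.92
position: [489.4, -172.7, 341.7]
ee_rot: [-0.0, 1.0, 0.002, 0.0]
contact_force: [9.2, 5.1, -6.4]
gripper_width: 15.7
grasp_force: 59.6
```

Request:
carry_out([
  [0,-0.004,-0.0033],
  [0,-0.0083,-0.0063],
  [0,-0.013,-0.0087],
], roll=[0,0,0], claw=[0,0,0])

```text
clock: 12.3
position: [489.5, -184.9, 351.0]
ee_rot: [-0.0, 1.0, 0.003, 0.0]
contact_force: [6.5, 10.1, -1.0]
gripper_width: 16.2
grasp_force: 60.3
```

Request:
carry_out([
  [0,-0.0048,-0.002],
  [0,-0.0099,-0.0034],
  [0,-0.015,-0.0043],
], roll=[0,0,0], claw=[0,0,0])

```text
clock: 12.68
position: [489.5, -199.8, 356.5]
ee_rot: [-0.001, 1.0, 0.002, 0.001]
contact_force: [4.8, 11.1, 5.1]
gripper_width: 15.7
grasp_force: 60.9
```

```bash
cat >> data.txt <<'E'
-253.0 330.9 4.1 7.9
-257.8 316.0 1.6 6.9
-257.7 300.2 -1.3 5.9
-252.4 284.2 -4.8 2.5
-242.2 270.7 -2.7 1.6
-228.9 261.9 -1.6 1.7
-213.8 257.9 -1.6 4.3
-198.4 258.6 -2.3 3.1
-183.9 264.0 -3.9 4.3
-171.8 273.5 -5.9 3.3
-163.2 286.1 -6.8 0.5
-158.9 300.6 -5.3 -3.3
-159.2 315.5 -5.1 -5.4
-163.9 329.6 -0.6 -7.9
-172.7 341.7 5.1 -6.4
-184.9 351.0 10.1 -1.0
-199.8 356.5 11.1 5.1
E
python3 fit.py
```

```text
[-208.48  307.36] [ 0.36 -0.3  -0.09  0.04 -0.03 -0.52  0.36  0.07 -0.26 -0.34 -0.19 -0.16
 -0.25 -0.21 -0.16 -0.08  0.02  0.04 -0.06 -0.18 -0.41 -0.4  -0.1 ]
free r [-208.46  307.39   49.87]
[[ -45.6    -0.      0.  ]
 [ -30.7     8.48    2.36]
 [ -12.45   10.19   10.44]
 [   6.36   10.44   14.23]
 [  25.17    9.33   13.74]
 [  43.96    9.44   13.54]
 [  62.17    8.9     0.06]
 [  80.1     7.07   -0.39]
 [  98.31    6.03    0.43]
 [ 117.82    4.45    3.08]
 [ 137.4     3.07    0.65]
 [ 155.8     2.16   -0.89]
 [ 173.84    2.05   -4.1 ]
 [-168.35    1.63   -3.5 ]
 [-150.49    1.28   -5.66]
 [-132.75    1.58   -6.57]
 [-115.19    2.44   -6.37]
 [ -97.8     3.99   -4.8 ]
 [ -80.65    4.5    -5.91]
 [ -63.51    6.8    -4.06]
 [ -46.18    8.15   -0.75]
 [ -28.38    9.36    3.92]
 [ -10.     10.05    6.95]]
lin [5.66 1.08 4.39] amp 4.5218045433945795 rms 0.375240470187876  a with heavy side down: 283.7676038074823
[ 0.47  0.29 -0.77 -0.13  0.23 -0.41 -0.07 -0.11 -0.09  0.06  0.64  0.48
 -0.04 -0.31 -0.38 -0.01 -0.82  0.14  0.22  0.35  0.24]
```

```bash
python3 plan.py -208.6 153.1 -7 -6 3 20 -202.1 202.0
```

```text
-25 [[0, 0.0047, 0.0002], [0, 0.0098, 0.0016], [0, 0.0146, 0.0036]] [-187.5  198.4]
-43 [[0, 0.0047, 0.0024], [0, 0.009, 0.0054], [0, 0.013, 0.0087]] [-174.5  189.7]
-61 [[0, 0.0036, 0.0038], [0, 0.0069, 0.0079], [0, 0.0096, 0.0124]] [-164.9  177.3]
-79 [[0, 0.0023, 0.0047], [0, 0.0041, 0.0096], [0, 0.0054, 0.0147]] [-159.5  162.6]
-97 [[0, 0.0007, 0.0051], [0, 0.0009, 0.0104], [0, 0.0005, 0.0156]] [-159.  147.]
-115 [[0, -0.0009, 0.0051], [0, -0.0023, 0.0102], [0, -0.0043, 0.015]] [-163.3  132. ]
-133 [[0, -0.0024, 0.0047], [0, -0.0054, 0.009], [0, -0.0087, 0.013]] [-172.  119.]
-151 [[0, -0.0038, 0.0036], [0, -0.0079, 0.0069], [0, -0.0124, 0.0096]] [-184.4  109.4]
-169 [[0, -0.0047, 0.0023], [0, -0.0096, 0.0041], [0, -0.0147, 0.0054]] [-199.1  104. ]
-187 [[0, -0.0051, 0.0007], [0, -0.0104, 0.0009], [0, -0.0156, 0.0005]] [-214.7  103.5]
-205 [[0, -0.0051, -0.0009], [0, -0.0102, -0.0023], [0, -0.015, -0.0043]] [-229.7  107.8]
-223 [[0, -0.0047, -0.0024], [0, -0.009, -0.0054], [0, -0.013, -0.0087]] [-242.7  116.5]
-241 [[0, -0.0036, -0.0038], [0, -0.0069, -0.0079], [0, -0.0096, -0.0124]] [-252.3  128.9]
-259 [[0, -0.0023, -0.0047], [0, -0.0041, -0.0096], [0, -0.0054, -0.0147]] [-257.7  143.6]
-277 [[0, -0.0007, -0.0051], [0, -0.0009, -0.0104], [0, -0.0005, -0.0156]] [-258.2  159.2]
-295 [[0, 0.0009, -0.0051], [0, 0.0023, -0.0102], [0, 0.0043, -0.015]] [-253.9  174.2]
-313 [[0, 0.0024, -0.0047], [0, 0.0054, -0.009], [0, 0.0087, -0.013]] [-245.2  187.2]
-331 [[0, 0.0038, -0.0036], [0, 0.0079, -0.0069], [0, 0.0124, -0.0096]] [-232.8  196.8]
-349 [[0, 0.0047, -0.0023], [0, 0.0096, -0.0041], [0, 0.0147, -0.0054]] [-218.1  202.2]
-367 [[0, 0.0051, -0.0007], [0, 0.0104, -0.0009], [0, 0.0156, -0.0005]] [-202.5  202.7]
```

Request:
carry_out([
  [0,0.0047,0.0002],
  [0,0.0098,0.0016],
  [0,0.0146,0.0036],
], roll=[0,0,0], claw=[0,0,0])

```text
clock: 13.05
position: [489.4, -187.1, 352.8]
ee_rot: [-0.0, 1.0, -0.0, 0.001]
contact_force: [6.5, -3.4, -0.2]
gripper_width: 15.9
grasp_force: 60.1
```

Request:
carry_out([
  [0,0.0047,0.0024],
  [0,0.009,0.0054],
  [0,0.013,0.0087],
], roll=[0,0,0], claw=[0,0,0])

```text
clock: 13.42
position: [489.3, -174.4, 344.2]
ee_rot: [-0.0, 1.0, -0.0, 0.001]
contact_force: [6.5, -3.8, 0.3]
gripper_width: 16.1
grasp_force: 60.2
```

Request:
carry_out([
  [0,0.0036,0.0038],
  [0,0.0069,0.0079],
  [0,0.0096,0.0124],
], roll=[0,0,0], claw=[0,0,0])

```text
clock: 13.8
position: [489.2, -164.9, 332.2]
ee_rot: [-0.001, 1.0, -0.0, 0.0]
contact_force: [4.4, -3.8, 3.7]
gripper_width: 16.0
grasp_force: 60.5
```

Request:
carry_out([
  [0,0.0023,0.0047],
  [0,0.0041,0.0096],
  [0,0.0054,0.0147],
], roll=[0,0,0], claw=[0,0,0])

```text
clock: 14.18
position: [489.2, -159.5, 317.7]
ee_rot: [-0.001, 1.0, -0.0, 0.0]
contact_force: [3.3, -3.8, 6.5]
gripper_width: 15.9
grasp_force: 60.7
```

Request:
carry_out([
  [0,0.0007,0.0051],
  [0,0.0009,0.0104],
  [0,0.0005,0.0156],
], roll=[0,0,0], claw=[0,0,0])

```text
clock: 14.55
position: [489.2, -158.9, 302.3]
ee_rot: [-0.001, 1.0, -0.0, 0.0]
contact_force: [3.8, -1.6, 7.5]
gripper_width: 16.0
grasp_force: 61.0
```

Request:
carry_out([
  [0,-0.0009,0.0051],
  [0,-0.0023,0.0102],
  [0,-0.0043,0.015],
], roll=[0,0,0], claw=[0,0,0])

```text
clock: 14.92
position: [489.2, -162.9, 287.5]
ee_rot: [-0.001, 1.0, 0.0, 0.001]
contact_force: [2.9, 1.1, 9.1]
gripper_width: 15.8
grasp_force: 61.1
```

Request:
carry_out([
  [0,-0.0024,0.0047],
  [0,-0.0054,0.009],
  [0,-0.0087,0.013],
], roll=[0,0,0], claw=[0,0,0])

```text
clock: 15.3
position: [489.3, -171.3, 274.5]
ee_rot: [-0.001, 1.0, 0.0, 0.001]
contact_force: [2.1, 4.5, 9.3]
gripper_width: 16.2
grasp_force: 61.3
```

Request:
carry_out([
  [0,-0.0038,0.0036],
  [0,-0.0079,0.0069],
  [0,-0.0124,0.0096],
], roll=[0,0,0], claw=[0,0,0])

```text
clock: 15.68
position: [489.4, -183.2, 264.7]
ee_rot: [-0.001, 1.0, 0.001, 0.001]
contact_force: [3.0, 6.9, 8.2]
gripper_width: 15.7
grasp_force: 61.2
```

Request:
carry_out([
  [0,-0.0047,0.0023],
  [0,-0.0096,0.0041],
  [0,-0.0147,0.0054],
], roll=[0,0,0], claw=[0,0,0])

```text
clock: 16.05
position: [489.5, -197.5, 259.0]
ee_rot: [-0.001, 1.0, 0.001, 0.001]
contact_force: [4.7, 9.5, 5.8]
gripper_width: 15.9
grasp_force: 61.0
```

Request:
carry_out([
  [0,-0.0051,0.0007],
  [0,-0.0104,0.0009],
  [0,-0.0156,0.0005],
], roll=[0,0,0], claw=[0,0,0])

```text
clock: 16.42
position: [489.7, -212.6, 257.8]
ee_rot: [-0.0, 1.0, 0.002, 0.001]
contact_force: [6.2, 10.7, 2.1]
gripper_width: 16.1
grasp_force: 60.5
```

Request:
carry_out([
  [0,-0.0051,-0.0009],
  [0,-0.0102,-0.0023],
  [0,-0.015,-0.0043],
], roll=[0,0,0], claw=[0,0,0])

```text
clock: 16.8
position: [489.9, -227.6, 261.2]
ee_rot: [-0.0, 1.0, 0.002, 0.001]
contact_force: [8.6, 8.3, -4.6]
gripper_width: 15.9
grasp_force: 59.9
```

Request:
carry_out([
  [0,-0.0047,-0.0024],
  [0,-0.009,-0.0054],
  [0,-0.013,-0.0087],
], roll=[0,0,0], claw=[0,0,0])

```text
clock: 17.18
position: [490.0, -240.9, 269.1]
ee_rot: [-0.0, 1.0, 0.002, 0.001]
contact_force: [10.9, 4.9, -7.1]
gripper_width: 16.3
grasp_force: 59.4
```

Request:
carry_out([
  [0,-0.0036,-0.0038],
  [0,-0.0069,-0.0079],
  [0,-0.0096,-0.0124],
], roll=[0,0,0], claw=[0,0,0])

```text
clock: 17.55
position: [490.2, -251.4, 281.5]
ee_rot: [-0.0, 1.0, 0.001, 0.001]
contact_force: [9.9, -1.2, -9.5]
gripper_width: 16.1
grasp_force: 59.2
```

Request:
carry_out([
  [0,-0.0023,-0.0047],
  [0,-0.0041,-0.0096],
  [0,-0.0054,-0.0147],
], roll=[0,0,0], claw=[0,0,0])

```text
clock: 17.92
position: [490.2, -257.4, 296.7]
ee_rot: [-0.0, 1.0, 0.0, 0.001]
contact_force: [10.1, -2.8, -6.9]
gripper_width: 16.1
grasp_force: 59.5
```

Request:
carry_out([
  [0,-0.0007,-0.0051],
  [0,-0.0009,-0.0104],
  [0,-0.0005,-0.0156],
], roll=[0,0,0], claw=[0,0,0])

```text
clock: 18.3
position: [490.2, -258.2, 313.0]
ee_rot: [-0.0, 1.0, -0.0, 0.002]
contact_force: [8.5, -4.3, -4.1]
gripper_width: 15.9
grasp_force: 59.8
```

Request:
carry_out([
  [0,0.0009,-0.0051],
  [0,0.0023,-0.0102],
  [0,0.0043,-0.015],
], roll=[0,0,0], claw=[0,0,0])

```text
clock: 18.68
position: [490.1, -253.9, 328.6]
ee_rot: [-0.0, 1.0, -0.0, 0.002]
contact_force: [9.2, -4.2, -1.2]
gripper_width: 16.0
grasp_force: 60.0
```

Request:
carry_out([
  [0,0.0024,-0.0047],
  [0,0.0054,-0.009],
  [0,0.0087,-0.013],
], roll=[0,0,0], claw=[0,0,0])

```text
clock: 19.05
position: [490.0, -245.0, 341.8]
ee_rot: [-0.0, 1.0, -0.0, 0.002]
contact_force: [8.3, -4.1, 0.7]
gripper_width: 16.0
grasp_force: 60.2
```

Request:
carry_out([
  [0,0.0038,-0.0036],
  [0,0.0079,-0.0069],
  [0,0.0124,-0.0096],
], roll=[0,0,0], claw=[0,0,0])

```text
clock: 19.42
position: [489.9, -232.5, 351.6]
ee_rot: [-0.0, 1.0, -0.0, 0.001]
contact_force: [6.7, -1.9, 0.6]
gripper_width: 16.2
grasp_force: 60.3
```

Request:
carry_out([
  [0,0.0047,-0.0023],
  [0,0.0096,-0.0041],
  [0,0.0147,-0.0054],
], roll=[0,0,0], claw=[0,0,0])

```text
clock: 19.8
position: [489.7, -217.6, 356.8]
ee_rot: [-0.0, 1.0, 0.0, 0.001]
contact_force: [7.0, -2.0, 1.4]
gripper_width: 16.0
grasp_force: 60.3
```

Request:
carry_out([
  [0,0.0051,-0.0007],
  [0,0.0104,-0.0009],
  [0,0.0156,-0.0005],
], roll=[0,0,0], claw=[0,0,0])

```text
clock: 20.18
position: [489.6, -201.9, 357.2]
ee_rot: [-0.0, 1.0, 0.0, 0.001]
contact_force: [6.9, -2.0, 1.3]
gripper_width: 15.9
grasp_force: 60.3
```

```bash
cat > rev.txt <<'E'
-187.1 352.8 -3.4 -0.2
-174.4 344.2 -3.8 0.3
-164.9 332.2 -3.8 3.7
-159.5 317.7 -3.8 6.5
-158.9 302.3 -1.6 7.5
-162.9 287.5 1.1 9.1
-171.3 274.5 4.5 9.3
-183.2 264.7 6.9 8.2
-197.5 259.0 9.5 5.8
-212.6 257.8 10.7 2.1
-227.6 261.2 8.3 -4.6
-240.9 269.1 4.9 -7.1
-251.4 281.5 -1.2 -9.5
-257.4 296.7 -2.8 -6.9
-258.2 313.0 -4.3 -4.1
-253.9 328.6 -4.2 -1.2
-245.0 341.8 -4.1 0.7
-232.5 351.6 -1.9 0.6
-217.6 356.8 -2.0 1.4
-201.9 357.2 -2.0 1.3
E
python3 - <<'E'
import numpy as np
np.set_printoptions(precision=2,suppress=True)
F=np.loadtxt("data.txt")[1:];B=np.loadtxt("rev.txt")
D=np.r_[F,B];d=np.r_[np.ones(len(F)),-np.ones(len(B))]
y,z=D[:,0]+208.5,D[:,1]-307.5;a=np.arctan2(-y,z)
ft=D[:,2]*np.cos(a)+D[:,3]*np.sin(a)
A=np.c_[d,np.sin(a),np.cos(a)]
for n,m in(("fwd",d>0),("rev",d<0),("all",d!=0),("late",np.arange(len(d))>4)):
    x=np.linalg.lstsq(A[m],ft[m],rcond=None)[0]; e=(ft-A@x)[m]
    print(n,x,"amp",np.hypot(*x[1:]),"rms",e.std(),"down at",180-np.degrees(np.arctan2(-x[2],-x[1])))
print(e)
E
```

```text
fwd [5.65 1.09 4.36] amp 4.4966660538341126 rms 0.37043948753962536 down at 284.03443946244306
rev [6.07 1.19 4.3 ] amp 4.4637959144735415 rms 0.32386912258762673 down at 285.42363137285037
all [5.85 1.15 4.32] amp 4.470073954657114 rms 0.3517856191327071 down at 284.91459521608556
late [5.89 1.18 4.38] amp 4.537098283404286 rms 0.3348544416642117 down at 285.0436636981173
[-0.07 -0.73 -0.39 -0.42 -0.38 -0.22  0.39  0.26 -0.22 -0.46 -0.5  -0.12
 -0.92  0.03  0.08  0.17  0.04 -0.56  0.5  -0.33 -0.99  0.23 -0.04 -0.26
  0.15 -0.12 -0.33  0.07  0.16 -0.35 -0.45 -0.31  0.12 -0.26  0.1  -0.34
 -0.45]
```

```bash
python3 plan.py -208.6 153.1 -7 -8.5 8 1 -202.5 202.7
```

```text
-75 [[0, 0.0073, 0.0014], [0, 0.0142, 0.0039], [0, 0.0208, 0.0074], [0, 0.0267, 0.0119], [0, 0.0319, 0.0171], [0, 0.0363, 0.0231], [0, 0.0398, 0.0297], [0, 0.0422, 0.0367]] [-160.3  166. ]
```

Request:
carry_out([
  [0,0.0073,0.0014],
  [0,0.0142,0.0039],
  [0,0.0208,0.0074],
  [0,0.0267,0.0119],
  [0,0.0319,0.0171],
  [0,0.0363,0.0231],
  [0,0.0398,0.0297],
  [0,0.0422,0.0367],
], roll=[0,0,0,0,0,0,0,0], claw=[0,0,0,0,0,0,0,0])

```text
clock: 21.18
position: [489.2, -160.3, 320.9]
ee_rot: [-0.001, 1.0, -0.0, 0.0]
contact_force: [4.1, -5.2, 4.5]
gripper_width: 16.3
grasp_force: 60.7
```

Request:
carry_out([
  [0,0,0],
  [0,0,0],
  [0,0,0],
  [0,0,0],
], roll=[0,0,0,0], claw=[0,0,0,0])

```text
clock: 21.68
position: [489.2, -160.1, 319.7]
ee_rot: [-0.0, 1.0, 0.0, 0.0]
contact_force: [7.9, -3.9, -2.9]
gripper_width: 15.9
grasp_force: 59.9
```

```bash
python3 - <<'E'
from h import *
s=read_state();p=s["position"];print(s["clock"],p,s["contact_force"],s["joint_vel"].round(4) if hasattr(s["joint_vel"],"round") else s["joint_vel"],s["grasp_force"])
print(np.degrees(np.arctan2(-(p[1]+208.5),p[2]-307.5)))
im=get_image("scene");cv2.imwrite("pics/s2c.png",cv2.resize(im["img"][120:340,230:440,::-1],None,fx=2.7,fy=2.7))
E
```

```text
21.675 [ 489.23005447 -160.14403437  319.65660467] [ 7.86555514 -3.87580236 -2.91189143] [-0.0021  0.0002  0.0009 -0.0002 -0.0002  0.0006] 59.94948372244835
-75.8883806443371
```

View pics/s2c.png

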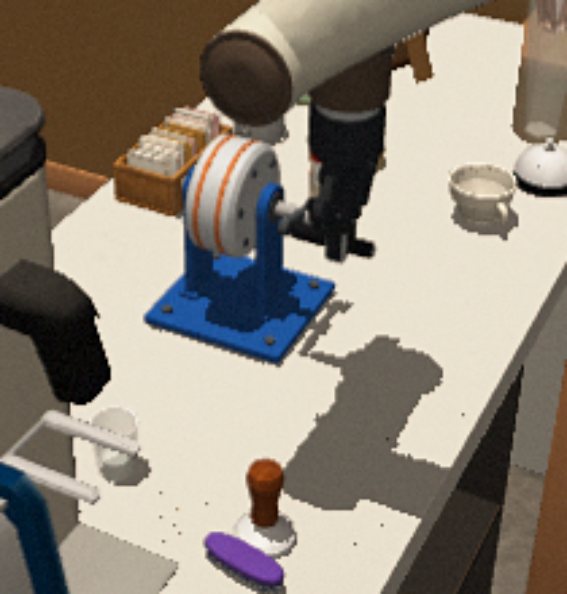

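The picture shows the fingers still closed on the black grip at about (335, 245), left of the axle. The cup (480, 195), glass (115, 440) and tamper (265, 505) stand untouched; the spice jar is hidden behind the gripper, which never went near it. The crank rests at −76°, and the fit puts the heavy side down at −75°.

```bash
python3 -c "from bench import *; print(job_done())"
```

```text
the job is handed in; nothing more can be done
None
```

The job is handed in: I turned the rotor a full turn each way, then stopped it at about −76° (fitted heavy-side-down angle −75°), at rest with the grip still held; no bystander was touched, though the spice jar was hidden behind the gripper in the last picture.

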